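# Set the selector valve to the test port

### The arm

A 6-joint arm with a two-finger parallel gripper is mounted at the origin on the work surface. World frame = base frame: x ahead of the robot, y to its left, z up, the work surface at z = 0. Lengths are in m, angles in rad, forces in N, time in s.
With the tool pointing down it reaches from about 0.375 to 0.9 m from the base axis. Payload 3.1 kg.
Tool frame: the origin (TCP) lies midway between the tips of the shut fingers; the grasp point (between the pads) lies 19 mm behind it; z points along the fingers, y is the line along which they close (so a half turn about z gives the same grasp; the last joint's range is limited). The gripper opens to 87 mm and grips with 3 to 60 N. Pads are 19 mm wide; open, the fingers measure 117 mm over their backs; the gripper's body (75 mm by 190 mm) begins 51 mm behind the grasp point.
Start: joints at [0.935, 0.527, 1.433, -0, 1.181, -0.178], TCP at [0.276, 0.561, 0.223] pointing down, gripper open.
Joint ranges: [-3.08, 3.08], [-0.75, 2.2], [0.22, 2.44], [-1.43, 4.57], [0, 2.65], [-2.85, 2.85]. Speed limits (rad/s): [2.79, 2.79, 3.14, 3.14, 3.14, 3.14].

### API

Orientations are given as a unit quaternion [x, y, z, w].
In Python, from rig import status, imaging, order gives the robot as it stands.
- The arm moves only by the tool arm_command, never from a script. Its argument "deltas" is one flat list of numbers, 5 for each row, row after row: the opening, from -1 (shut) to 1 (fully open), so that 0 is half open, then the shift along the tool's x, y, z in m, then the turn about the tool's z in rad. In form: [gripper, tx, ty, tz, roll, gripper, tx, ty, tz, roll, ...]. A call has 1 to 12 rows; each row shifts and turns the commanded pose from where the row before left it, along the tool's axes as they then stand; what a row does not reach is not made up. A row lasts 1/8 s, in which the tool goes at most 62.5 mm and 10.7 degrees, less where a joint would pass 70% of its speed; a pose out of reach is approached as far as the arm can. A call with a gripper value outside its range is refused whole. The fingers move at their own pace and stop on an object; "newtons" is the grip in N (left out, the last holds). Time passes only in rows, so rows that do not move let the fingers close. It gives the time, the measured TCP pose, the force, the opening and the grip force at its end, in the units of the state.
- status.get_obs(): the state, without advancing time (a new reading comes with each control period).
- imaging.camera(name): name is "scene" or "side" or "wrist"; returns (picture, depth): 400x640x3 uint8, red, green, blue; 400x640 float32, m along the optical axis (not along the pixel's ray), 0 where there is no reading.
- imaging.camera_params(name): a dict with "intrinsics" (3x3 intrinsics, pixels), "camera_from_world" (4x4, takes a point from world to camera coordinates). Camera axes: x right, y up, looking along -z (the intrinsics and any distortion apply to the point x, -y, -z); pixel columns grow to the right and rows downward; lengths in m; the calibration is good to about 2 mm. A picture is of the moment at which its call begins: read the wrist's pose just before it. camera_params takes no time and is no camera call; for the wrist camera it gives the pose at the moment of the call.
- order.hand_in(): hands the job in; it is judged then, once.
The state is a dict: "time": time; "q": joint angles; "joint_velocities": joint speeds; "joint_torque": joint torques, N m; "position": TCP position; "tool_rot": TCP orientation; "ft_force": force on the tool from outside, world axes, zero at the start; "moment": the same for the moment, N m; "grip_width": finger opening in m; "grip_force": force on a finger pad.
Only numpy, scipy, OpenCV 4.12 (cv2) and the standard library are available. Lean on these libraries where they do the work, as an engineer would, in place of code of your own. Each camera call takes 0.05 s, during which the arm holds its last target. There are 200 camera calls.

### The job

On the pressure test console, turn the black lever of the larger of the two selector valves until its nose points at the round stepped hose nipple beside it, not at the flat square blanking cap. Leave the lever of the smaller valve as it is, and let go when done.

Things in the scene. Friction and masses are not known exactly. Their poses are not given: they have to be found in the camera images.
- lever_hub (a point): Larger valve's lever: level black bar, 78 mm long, 16 wide, 22 high, on a post over a 148 mm round base plate. This point: on its vertical turning axis, half-way up the bar, 47 mm above the plate (36 mm under the bar, post 20 to 30 mm thick). x points to the nose (48 mm ahead; tail 30 mm behind), z up. Grip across the bar here; turns both ways, light drag 0.12 N m, stays where left.
- lever_nose (a point): Tip of the narrow nose of the larger lever, 48 mm from its turning axis, same height as lever_hub; the white line on the bar's top runs towards it. At the start the nipple is 0.6 to 1.4 rad away from it, to the left or to the right.
- nipple_top (a point): Top centre of the hose nipple: round brass stub, 20 mm foot (8 mm high) and 11 mm spigot, 20 mm high in all, on the larger valve's base plate about 62 mm from the lever's axis. Its top is 16 mm below the bar's underside, and the nose ends 4 mm short of its foot. On the plate's other side stands a flat square brass blanking cap (19 mm, 7 mm high), the wrong port.
- small_lever_nose (a point): Nose tip of the smaller valve's lever (47 mm long, 10 mm wide, base plate 92 mm across), on the same console, its axis about 190 mm from that of the larger one. It must stay as it is.

How it is judged:
At the end, for the whole second after the job is handed in: The larger lever's nose points at the hose nipple within about 13 degrees (nose tip to the nipple's axis under 19 mm level distance; about 14 mm when it points straight at it), and the smaller lever has not been turned (horizontal distance between lever_nose and nipple_top below 0.019 m and distance of small_lever_nose from where it was at the start of the episode below 0.006 m); the robot touches nothing.
It fails at once if the smaller valve's lever is turned (its nose moves more than 6 mm) (distance of small_lever_nose from where it was at the start of the episode above 0.006 m).
It also fails if it takes over 32 s, if anything falls off the work surface, if the arm or the gripper's body presses on something with over 40 N, if the wrist force passes 120 N, or if a joint passes its speed limit or range.

## Working session

There is one attempt and no reset: what is moved stays moved. The work goes in short steps, Python scripts to look and compute and a tool call to move; the robot and the scene stay as the last step left them, time stands still between calls to the robot, and variables do not carry over. Pictures are saved under pics/ and viewed, at most 10 in all, crops included, and the job is handed in when it is done.

Besides the shell and the picture viewer there is one more tool, called after "Call:" as a command line: name --argument value ..., lists and objects as JSON in quotes. arm_command: Moves the arm, as the interface text tells. Its arguments: {"type":"object","properties":{"deltas":{"type":"array"},"newtons":{"type":"number"}},"required":["deltas"]}

```bash
mkdir -p pics; cat > h.py <<'E'
import numpy as np,cv2
from rig import status,imaging,order
def snap(n,f=None):
    P=imaging.camera_params(n); im,d=imaging.camera(n)
    if f: cv2.imwrite('pics/'+f,im[:,:,::-1])
    return im,d,P
def world(P,d,u,v,z=None):
    K=np.array(P['intrinsics']);T=np.linalg.inv(np.array(P['camera_from_world']))
    u=np.atleast_1d(u).astype(float);v=np.atleast_1d(v).astype(float)
    r=np.stack([(u-K[0,2])/K[0,0],-(v-K[1,2])/K[1,1],-np.ones_like(u)],-1)@T[:3,:3].T
    o=T[:3,3]
    s=(z-o[2])/r[:,2] if z is not None else d[v.astype(int),u.astype(int)]
    return o+r*np.reshape(s,(-1,1))
E
python3 - <<'E'
from h import *
for n in ['scene','side']:
    im,d,P=snap(n,n+'0.png'); print(n,P, (d>0).mean())
print(status.get_obs())
E
```

```text
scene {'intrinsics': array([[469.46136035,   0.        , 323.97600949],
       [  0.        , 469.46136035, 207.21131523],
       [  0.        ,   0.        ,   1.        ]]), 'camera_from_world': array([[ 2.65668996e-01,  9.64064293e-01,  1.54354582e-04,
        -1.85841792e-01],
       [-6.55239946e-01,  1.80448247e-01,  7.33552345e-01,
         2.43644667e-01],
       [ 7.07163770e-01, -1.94983254e-01,  6.79632940e-01,
        -1.25450056e+00],
       [ 0.00000000e+00,  0.00000000e+00,  0.00000000e+00,
         1.00000000e+00]])} 0.9959921875
side {'intrinsics': array([[466.29520897,   0.        , 319.36070643],
       [  0.        , 466.29520897, 199.70126173],
       [  0.        ,   0.        ,   1.        ]]), 'camera_from_world': array([[-0.88594274, -0.46330668, -0.02126907,  0.51660429],
       [ 0.3025619 , -0.6121039 ,  0.73060599, -0.25581498],
       [-0.35151352,  0.64083986,  0.68246796, -0.5669257 ],
       [ 0.        ,  0.        ,  0.        ,  1.        ]])} 0.995921875
{'time': 0.1, 'q': array([ 9.35501024e-01,  5.28388961e-01,  1.43379016e+00, -2.57847950e-06,
        1.18140010e+00, -1.78509479e-01]), 'joint_velocities': array([ 1.78420188e-03,  5.81354561e-05, -3.37041426e-03, -1.34608438e-04,
       -7.85226086e-04, -4.25935008e-04]), 'joint_torque': array([ 3.22654132e-04, -4.40979373e+01, -1.77154112e+01,  6.35299576e-02,
        5.33458369e-02, -3.31022829e-05]), 'position': array([0.27524207, 0.56038442, 0.22165472]), 'tool_rot': array([ 2.26411873e-01,  9.74031148e-01, -9.12656410e-04, -3.92014130e-04]), 'ft_force': array([-0.17096276, -0.13837473,  0.01033935]), 'moment': array([-0.01643692,  0.00130019,  0.02481223]), 'grip_force': 0.0, 'grip_width': 0.08673489541356201}
```

View pics/scene0.png

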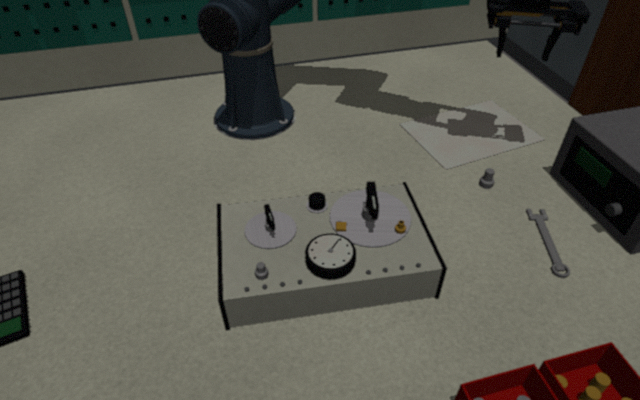

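View pics/side0.png

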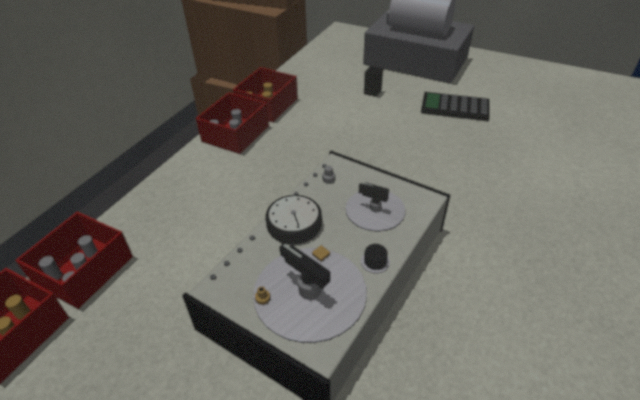

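The scene view shows the larger lever at about (371,200), the nipple at (401,226) and the cap at (341,226). The side view shows the lever at (305,265), the nipple at (262,296) and the cap at (321,253). Next I measure them in both views.

```bash
python3 - <<'E'
from h import *
big=[]
for n,box,nb,cb in [('scene',(358,178,386,225),(393,218,410,234),(333,219,349,232)),('side',(275,240,335,292),(252,284,274,306),(311,244,332,262))]:
    im,d,P=snap(n)
    im=im.astype(int)
    x0,y0,x1,y1=box
    V,U=np.mgrid[y0:y1,x0:x1]; m=im[y0:y1,x0:x1].max(2)<45
    p=world(P,d,U[m],V[m]); print(n,'lever z pct',np.percentile(p[:,2],[5,50,95]),m.sum())
    zt=np.percentile(p[:,2],97); 
    q=p[(p[:,2]>zt-.024)]
    c=q[:,:2].mean(0); w,e=np.linalg.eigh(np.cov(q[:,:2].T)); a=e[:,1]; t=(q[:,:2]-c)@a
    print(' centre',c,'axis',a,'ends',c+a*t.min(),c+a*t.max(),'width',np.ptp((q[:,:2]-c)@e[:,0]))
    for nm,b in (('nip',nb),('cap',cb)):
        x0,y0,x1,y1=b; V,U=np.mgrid[y0:y1,x0:x1]; r=im[y0:y1,x0:x1]; m=(r[...,0]-r[...,2])>40
        p=world(P,d,U[m],V[m]); print(' ',nm,m.sum(),'uv',U[m].mean(),V[m].mean(),'med',np.median(p,0),'ztop',p[:,2].max(), 'mid',(p.min(0)+p.max(0))/2)
    # plate: grey disc points near lever
    cu,cv=(370,217) if n=='scene' else (311,295)
    V,U=np.mgrid[cv-45:cv+45,cu-60:cu+60]; p=world(P,d,U.ravel(),V.ravel())
    h=np.histogram(p[:,2],bins=np.arange(0,.2,.002)); print(' plate z',h[1][h[0].argmax()])
    x0,y0,x1,y1=(max(0,cu-70),cv-60,cu+70,cv+50)
    big.append(cv2.resize(im[y0:y1,x0:x1].astype(np.uint8)[:,:,::-1],(560,440) ,interpolation=cv2.INTER_CUBIC)[80:360])
cv2.imwrite('pics/c1.png',np.clip(np.vstack(big)*1.6,0,255).astype(np.uint8))
E
```

```text
scene lever z pct [0.09438404 0.1389398  0.14221959] 360
 centre [0.54674303 0.12557245] axis [-0.9264675   0.37637478] ends [ 1.10026441 -0.09929403] [0.49969864 0.1446841 ] width 0.022346222002945122
  nip 77 uv 400.24675324675326 227.07792207792207 med [0.57754165 0.17050777 0.0923676 ] ztop 0.10403091713268353 mid [0.57576479 0.17174505 0.09597483]
  cap 80 uv 340.6875 225.6125 med [0.54106776 0.07417283 0.08948674] ztop 0.09196828273033553 mid [0.54158378 0.07383275 0.08960152]
 plate z 0.078
side lever z pct [0.08662978 0.13690635 0.14272187] 847
 centre [0.52254444 0.14144379] axis [-0.71212652  0.70205116] ends [0.5535467  0.11088015] [0.27554427 0.38494934] width 0.10707124495064449
  nip 97 uv 261.6701030927835 296.21649484536084 med [0.57018225 0.17748898 0.09231429] ztop 0.10544411113842889 mid [0.57245987 0.17496548 0.09709557]
  cap 131 uv 320.55725190839695 252.14503816793894 med [0.53915765 0.07607428 0.09095594] ztop 0.5847962788994644 mid [0.44258072 0.25571624 0.33644922]
 plate z 0.082
```

View pics/c1.png

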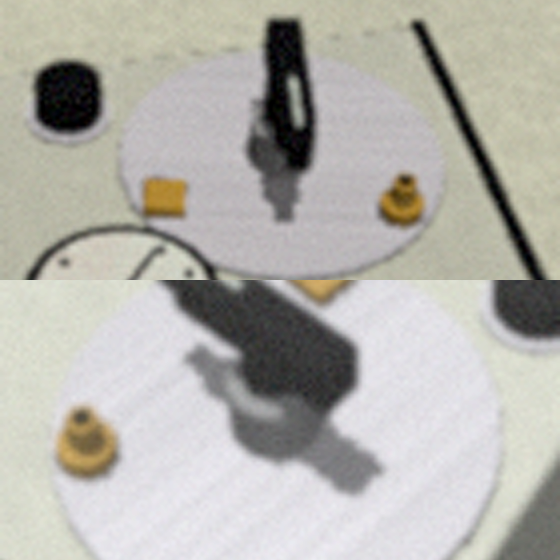

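```bash
python3 - <<'E'
from h import *
Q=[]
for n,box in [('scene',(358,178,386,225)),('side',(272,236,335,292))]:
    im,d,P=snap(n)
    x0,y0,x1,y1=box
    V,U=np.mgrid[y0:y1,x0:x1]; m=im[y0:y1,x0:x1].max(2)<60
    p=world(P,d,U[m],V[m]); p=p[(p[:,2]>.117)&(p[:,2]<.15)&(np.hypot(p[:,0]-.53,p[:,1]-.13)<.07)]; Q.append(p)
    c,(l,w),ang=cv2.minAreaRect(p[:,:2].astype(np.float32)*1000); print(n,len(p),c,l,w,ang)
    print(cv2.boxPoints((c,(l,w),ang)).round(1).tolist(), np.percentile(p[:,2],[2,50,98]))
    # plate: lilac-grey disc vs console; depth step: points z near plate top
    cu,cv=(370,217) if n=='scene' else (311,295)
    V,U=np.mgrid[cv-50:cv+60,cu-70:cu+70]; p=world(P,d,U.ravel(),V.ravel())
    r=np.hypot(p[:,0]-.53,p[:,1]-.13)
    f=lambda s:np.median(p[s,2])
    print('z plate',f((r<.065)&(r>.03)),'console',f((r>.08)&(r<.09)))
    im=im.astype(int);g=im[cv-50:cv+60,cu-70:cu+70]
    lil=(g[...,2]-g[...,1]>=3)&(g.min(2)>90); lil=cv2.morphologyEx(lil.astype(np.uint8),cv2.MORPH_OPEN,np.ones((3,3)))
    cs,_=cv2.findContours(lil,cv2.RETR_EXTERNAL,cv2.CHAIN_APPROX_NONE); c=max(cs,key=cv2.contourArea); h=cv2.convexHull(c)[:,0]
    w=world(P,None,h[:,0]+cu-70,h[:,1]+cv-50,.081); print('disc',cv2.minEnclosingCircle(w[:,:2].astype(np.float32)*1000),cv2.fitEllipse(w[:,:2].astype(np.float32)*1000))
E
```

```text
scene 332 (535.98974609375, 129.6468505859375) 18.27426528930664 78.02912139892578 75.78270721435547
[[495.8999938964844, 130.39999389648438], [571.5999755859375, 111.19999694824219], [576.0999755859375, 128.89999389648438], [500.3999938964844, 148.10000610351562]] [0.12183578 0.13967221 0.14219729]
z plate 0.08299605435762714 console 0.07896849379176757Traceback (most recent call last):
  File "<stdin>", line 18, in <module>
ValueError: max() iterable argument is empty
```

The lever bar's centre is at (0.536, 0.130), heading about −14°. That puts the hub at about (0.527, 0.132). The nipple at (0.574, 0.173) is about 54° counter-clockwise from the nose. I'll move above it and check with the wrist camera.

Call:
arm_command --deltas '[0,-0.041,-0.027,0,0,0,-0.041,-0.027,0,0,0,-0.041,-0.027,0,0,0,-0.041,-0.027,0,0,0,-0.041,-0.027,0,0,0,-0.041,-0.027,0,0,0,-0.041,-0.027,0,0,0,-0.041,-0.027,0,0,0,-0.041,-0.027,0,0,0,-0.041,-0.027,0,0,0,0,0,0,0,0,0,0,0,0]'

```text
time: 1.75
position: [0.5239, 0.1379, 0.2223]
tool_rot: [0.227, 0.974, 0.0, -0.001]
ft_force: [0.6, 1.3, -0.1]
grip_width: 0.0436
grip_force: 0.0
```

```bash
python3 - <<'E'
from h import *
o=status.get_obs(); print(o['time'],o['position'],o['tool_rot'],o['q'][5],o['grip_width'])
im,d,P=snap('wrist','w1.png'); np.savez('w1.npz',im=im,d=d,K=P['intrinsics'],T=P['camera_from_world'])
K=np.array(P['intrinsics']);T=np.array(P['camera_from_world'])
for w in [(.527,.132,.139),(.573,.173,.101),(.5735,.120,.139)]:
    c=T[:3,:3]@w+T[:3,3]; print(K[0,0]*c[0]/-c[2]+K[0,2],K[1,1]*-c[1]/-c[2]+K[1,2])
E
```

```text
1.75 [0.5238693  0.13793768 0.22230844] [ 2.26742861e-01  9.73954402e-01  8.18335492e-05 -7.00792853e-04] -1.0628337941878048 0.04355867334970573
318.5705165130234 212.75594729905393
374.47202906360303 222.5718651575486
329.2922900286747 260.7704875348734
```

View pics/w1.png

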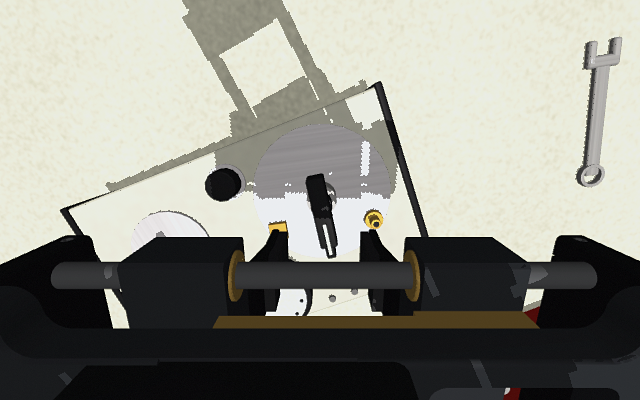

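The wrist view shows the nose with its white line at (331,258), the tail at (316,175) and the nipple at (374,218). This matches the prediction. I'll refine the numbers from this view.

```bash
python3 - <<'E'
from h import *
z=np.load('w1.npz');im=z['im'].astype(int);P=dict(intrinsics=z['K'],camera_from_world=z['T']);d=z['d']
V,U=np.mgrid[165:265,300:345]; p=world(P,d,U.ravel(),V.ravel())
p=p[(p[:,2]>.125)&(p[:,2]<.15)]; zt=np.median(p[:,2]); print('top',zt,len(p))
c,s,a=cv2.minAreaRect(p[:,:2].astype(np.float32)*1000);print(c,s,a)
e=np.linalg.eigh(np.cov(p[:,:2].T))[1][:,1]; e*=np.sign(e[0]); t=(p[:,:2]-p[:,:2].mean(0))@e
cen=p[:,:2].mean(0)+e*(t.min()+t.max())/2; hub=cen-e*.009
V,U=np.mgrid[205:235,360:388]; r=im[205:235,360:388]; m=(r[...,0]-r[...,2])>60; q=world(P,d,U[m],V[m]); nip=(q.min(0)+q.max(0))/2; print('nip',nip,q[:,2].max())
V,U=np.mgrid[130:255,258:390]; k=world(P,d,U.ravel(),V.ravel()); print('plate z',np.median(k[:,2]))
v=nip[:2]-hub; A=np.arctan2(e[1],e[0]);B=np.arctan2(v[1],v[0]); print('hub',hub,'len',np.ptp(t),'lever ang',A,'nip ang',B,'turn',B-A,'r',np.hypot(*v))
o=status.get_obs();from scipy.spatial.transform import Rotation as R
M=R.from_quat(o['tool_rot']).as_matrix(); print('tool shift',M.T@(np.r_[hub,.121]-o['position']),'roll to grip',-(A+np.pi/2-np.arctan2(M[1,1],M[0,1])))
print('q',o['q'])
E
```

```text
top 0.14164382280619886 1497
(534.3103637695312, 132.28396606445312) (19.228046417236328, 78.09001922607422) 72.86593627929688
nip [0.57271751 0.17386427 0.09459984] 0.10600298265376262
plate z 0.0839735152288254
hub [0.52586812 0.13531714] len 0.07793188937425338 lever ang -0.24890167032083266 nip ang 0.6884825332144414 turn 0.9373842035352741 r 0.06066915420209094
tool shift [-0.00361684 -0.00180809  0.1013431 ] roll to grip -0.2073596878920556
q [ 5.19099540e-02  4.16176503e-01  1.64182004e+00  5.24952823e-04
  1.08486431e+00 -1.06287034e+00]
```

Call:
arm_command --deltas '[0,-0.0045,-0.003,0,0,0,0,0,0,-0.105,0,0,0,0.02,-0.105,0,0,0,0.027,0,0,0,0,0.027,0,0,0,0,0.025,0,0,0,0,0,0,0,0,0,0,0]' --newtons 40

```text
time: 2.8
position: [0.5277, 0.1336, 0.1243]
tool_rot: [0.123, 0.992, 0.0, 0.001]
ft_force: [-0.7, 0.6, -0.7]
grip_width: 0.0435
grip_force: 0.0
```

Call:
arm_command --deltas '[-0.4,0,0,0,0,-0.7,0,0,0,0,-1,0,0,0,0,-1,0,0,0,0,-1,0,0,0,0,-1,0,0,0,0]' --newtons 40

```text
time: 3.55
position: [0.5277, 0.1337, 0.124]
tool_rot: [0.123, 0.992, 0.001, 0.001]
ft_force: [-0.4, 3.8, 3.9]
grip_width: 0.0172
grip_force: 40.0
```

Call:
arm_command --deltas '[-1,0,0,0,-0.094,-1,0,0,0,-0.094,-1,0,0,0,-0.094,-1,0,0,0,-0.094,-1,0,0,0,-0.094,-1,0,0,0,-0.094,-1,0,0,0,-0.094,-1,0,0,0,-0.094,-1,0,0,0,-0.094,-1,0,0,0,-0.094,-1,0,0,0,0,-1,0,0,0,0]'

```text
time: 5.05
position: [0.5274, 0.1347, 0.124]
tool_rot: [-0.339, 0.941, 0.001, 0.001]
ft_force: [-1.0, 7.6, 4.9]
grip_width: 0.0175
grip_force: 40.0
```

Call:
arm_command --deltas '[0,0,0,0,0,0,0,0,0,0,0,0,0,0,0,0,0,0,0,0,0,0,0,-0.02,0,0,0,0,-0.03,0,0,0,0,-0.04,0,0,0,0,-0.04,0,0,0,0,0,0,0,0,0,0,0]'

```text
time: 6.3
position: [0.5265, 0.1328, 0.253]
tool_rot: [-0.34, 0.941, 0.0, -0.001]
ft_force: [-0.9, -0.5, -0.8]
grip_width: 0.0437
grip_force: 0.0
```

```bash
python3 - <<'E'
from h import *
o=status.get_obs(); print(o['time'],o['position'],o['ft_force'],o['grip_width'])
N=[]
for n in ('wrist','scene','side'):
    im,d,P=snap(n,n+'2.png'); V,U=np.mgrid[0:400,0:640]; p=world(P,d,U.ravel(),V.ravel()); g=im.reshape(-1,3).astype(int)
    near=np.hypot(p[:,0]-.527,p[:,1]-.134)<.072
    q=p[near&(p[:,2]>.12)&(p[:,2]<.15)&((g.max(1)<70)|(g.min(1)>150))]
    if len(q)<30: print(n,len(q)); continue
    e=np.linalg.eigh(np.cov(q[:,:2].T))[1][:,1]; e*=np.sign(e[0]); t=(q[:,:2]-q[:,:2].mean(0))@e
    tip=q[:,:2].mean(0)+e*t.max()
    b=p[near&(p[:,2]<.115)&(g[:,0]-g[:,2]>40)&(p[:,1]>.14)]
    nip=(b.min(0)+b.max(0))[:2]/2
    print(n,len(q),'ang',np.arctan2(e[1],e[0]),'len',np.ptp(t),'tip',tip,'nip',nip,'dist',np.hypot(*(tip-nip)))
E
```

```text
6.3 [0.52652559 0.13283743 0.25297782] [-0.93286323 -0.52202732 -0.75566865] 0.04373782172276942
wrist 1166 ang 0.6799116757057775 len 0.07776125634889029 tip [0.56301383 0.16467646] nip [0.57421644 0.17353742] dist 0.01428337904865891
scene 559 ang 0.6919227037880774 len 0.0782712614756324 tip [0.56581846 0.16037451] nip [0.5744056  0.17469922] dist 0.016701386114877204
side 1025 ang 0.7027443832952447 len 0.07643875260477295 tip [0.55784278 0.16801123] nip [0.5723641  0.17369404] dist 0.015593687084657465
```

View pics/wrist2.png

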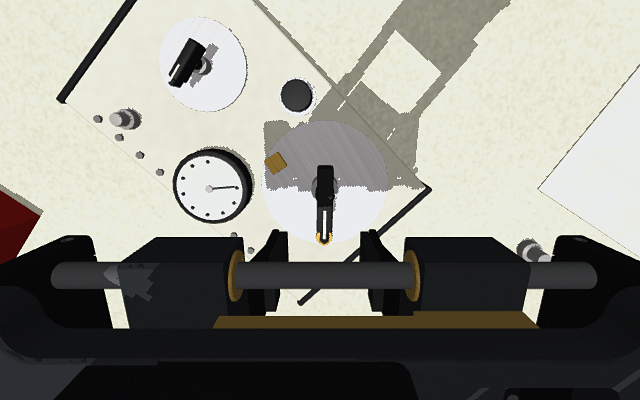

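The wrist view shows the nose at (324,235) pointing straight over the nipple at (324,239). The cap is at (276,163), well off to the side, and the gripper is clear. I'm handing it in.

```bash
python3 -c "
from rig import order; print(order.hand_in())"
```

```text
the job is handed in; nothing more can be done
None
```

The larger lever's nose now points at the hose nipple, about 14–17 mm from its axis across the three camera views (limit 19 mm); the smaller lever was never touched, the gripper is open and clear, and the job is handed in at about 6.5 s, with no verdict returned.

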